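Clamp the chopping board for scrubbing

ROBOT

A 7-joint arm with a two-finger parallel gripper is mounted at the origin on a cart in front of the work surface, level with it; the furniture and walls round the work are solid. World frame = base frame: x ahead of the robot, y to its left, z up, the work surface at z = 0. Lengths are in mm, angles in degrees, forces in N, time in s.
With the tool pointing down it reaches from about 350 to 900 mm from the base axis. Payload 8.1 kg.
Tool frame: the origin (TCP) lies midway between the tips of the shut fingers; the grasp point (between the pads) lies 19 mm behind it; z points along the fingers, x is the direction in which the jaws open and shut, and the axes are right-handed (so a half turn about z gives the same grasp; the last joint's range is limited). The gripper opens to 92 mm and grips with 3 to 60 N. Pads are 19 mm wide; open, the fingers measure 130 mm over their backs; the gripper's body (75 mm by 190 mm) begins 47 mm behind the grasp point.
Start: joints at [61.272, 24.895, 1.432, 90.138, -0.665, 64.973, -4.303], TCP at [242.674, -575.978, 226.742] pointing down, gripper open.
Joint ranges: [-149.89, 149.89], [-25.12, 119.58], [-72.63, 75.52], [4.76, 147.25], [-75.54, 255.54], [6.69, 114.76], [-157.13, 157.13]. Speed limits (degrees/s): [127.2, 127.2, 172.46, 172.46, 180, 180, 180].

INTERFACE

Orientations are given as a 3x3 rotation matrix whose columns are the frame's x, y, z axes.
In Python, from station import ctrl gives the robot as it stands. Calls block until the motion is done:
- ctrl.move_to(position, orientation): joint-space move of the TCP to a pose.
- ctrl.servo_line(position, attitude=None, vel=150, f_stop=None): straight line of the TCP; attitude=None keeps the orientation; vel is the mean speed in mm/s. With f_stop (N) it stops when the force on the tool has changed by that much, and returns True; else False.
- ctrl.set_joints(angles): joint-space move.
- ctrl.gripper_open() and ctrl.close_gripper(effort=None): open the fingers fully, or close them until they stop; effort is the grip in N (None keeps the last).
- ctrl.pause(seconds).
- ctrl.ik(position, orientation): joint angles nearest the present ones, or None.
- ctrl.sense(): the state.
- ctrl.snapshot(name): name is "side" or "top"; returns the picture (420x560x3 uint8, red, green, blue); there is no depth.
- ctrl.calibration(name): a dict with "fx", "fy", "cx", "cy" (pixels), "k1" (the pictures are not rectified: a ray, as slopes to the right and down, at radius r is drawn at 1 + k1 r^2 times it, then the intrinsics apply), "R" (3x3) and "t" (3): a world point X has camera coordinates R X + t. Camera axes: x right, y down, z forward; pixel columns grow to the right and rows downward; lengths in mm; the calibration is good to about 2 mm. A picture is of the moment at which its call begins. calibration takes no time and is no camera call.
A pose or a line that the arm cannot do raises ctrl.PlanningError and nothing moves.
- ctrl.job_done(): hands the job in, once; it reports no verdict.
The state is a dict: "clock": time; "q": joint angles; "joint_vel": joint speeds; "joint_efforts": joint torques, N m; "ee_pos": TCP position; "tcp_rot": TCP orientation; "contact_force": force on the tool from outside, world axes, zero at the start; "ft_torque": the same for the moment, N m; "gripper_width": finger opening in mm.
Only numpy, scipy, OpenCV 4.12 (cv2) and the standard library are available. Lean on these libraries where they do the work, as an engineer would, in place of code of your own. Each camera call takes 0.05 s, during which the arm holds its last target. There are 200 camera calls.

TASK

Clamp the small green chopping board for scrubbing: press down the red thumb pad on the clip's tail until the clip snaps over and stays open, slide the board flat along the table, short edge first, square and centred against the clamp's steel stop, then press down the red ledge on the clip's raised nose so that it snaps shut on the board. Never lift the board, and do not shift or tip the white canister, the steel milk pitcher or the tamper.

Things in the scene. Friction and masses are not known exactly. Their poses are not given: they have to be found in the camera images.
- clamp: steel clamp bolted down, 125 x 130 x 67 mm. Origin: on the table, foot of the middle of the stop face. +x: the way the board goes in (mouth towards stop), y across, z up. The stop (120 wide, 24 mm high) has its face at x = 0; foot plate and hinge cheeks (y = +-58) lie behind it, to x = 125. No plate in the mouth: the board lies on the table. Clip hinge: along y at x = 45, z = 50 mm
- clip (a joint): angle of the sprung clip (rad): 0 shut with nothing under it (rubber lip 6 mm above the table, 20 mm in front of the stop), about 0.18 shut on the board, 0.85 fully open. Its over-centre spring pulls it shut below 0.46 and holds it open above 0.46. Takes about 8 to 15 N to press over at the red pad or the red ledge
- clip_pad (a point): middle of the upper face of the red thumb pad (36 x 54 mm) on the clip's tail, behind the hinge; shut it stands at clamp x = 91, z = 83 mm, sloping up away from the mouth by 0.5 rad; at the snap-over point x = 101, z = 60; fully open about x = 100, z = 37 mm. Pressing it down opens the clip
- clip_ledge (a point): middle of the upper face of the red press ledge (25 x 70 mm) on the front of the clip's nose, above its rubber lip; shut on nothing at clamp x = -33, z = 24 mm; fully open about x = -26, z = 92; at the snap-over point x = -36, z = 62. The nose plate (90 mm wide) stands up behind the ledge. Pressing the raised ledge down past the snap-over point shuts the clip
- board: loose green plastic chopping board, 140 (its x) x 110 (its y) x 18 mm thick, 14 mm corner radius, lying flat; too wide to grasp from above. Origin: centre of the underside; z up. Either short edge may go to the stop; seated, its centre is 70 mm before the stop (clamp x = -70, y = 0)
- canister: bystander: upright white canister with screw lid, 74 diameter x 200 mm tall; origin at the centre of its underside
- milk_pitcher: bystander: steel milk pitcher with handle and spout, 90 x 127 (along its y, handle included) x 104 mm tall; origin at the centre of its underside
- tamper: bystander: coffee tamper standing on its steel foot, black knob up, 58 diameter x 90 mm tall; origin at the centre of its underside

How it is judged:
By the outcome, as a careful person would: the job done as asked, in the order asked, and still so for the second after the job is handed in, with the robot touching nothing.
It also fails if it takes over 72 s, if anything falls off the work surface, if the arm or the gripper's body presses on something with over 40 N, if the wrist force passes 120 N, or if a joint passes its speed limit or range.

## Working session

There is one attempt and no reset: what is moved stays moved. The work goes in short steps, each a Python script; the robot and the scene stay as the last script left them, time stands still between calls to the robot, and variables do not carry over. Pictures are saved under pics/ and viewed, about 8 in all and at most 12, crops included, and the job is handed in when it is done.

```bash
ls; mkdir -p pics; python3 - <<'E'
from station import ctrl
import cv2,json
for n in("top","side"):
    cv2.imwrite(f"pics/{n}0.png",ctrl.snapshot(n)[:,:,::-1]); c=ctrl.calibration(n); print(n,c)
s=ctrl.sense();print(s['clock'],s['ee_pos'],s['tcp_rot'],s['gripper_width'])
E
```

```text
pics
top {'fx': 431.7334539120127, 'fy': 431.7334539120127, 'cx': 286.7896796546603, 'cy': 206.48428119342924, 'k1': -0.13283977021745916, 'R': array([[-0.01318398, -0.99976568,  0.01716854],
       [-0.99305146,  0.01108354, -0.1171578 ],
       [ 0.11694006, -0.01859385, -0.9929649 ]]), 't': array([-18.53719833, 559.76303434, 963.96471716])}
side {'fx': 452.03091619909884, 'fy': 452.03091619909884, 'cx': 274.0232271765886, 'cy': 210.29763586759398, 'k1': -0.08762147745993486, 'R': array([[-9.99823059e-01, -1.47438707e-02, -1.16819738e-02],
       [-7.62713740e-04,  6.52284946e-01, -7.57973461e-01],
       [ 1.87954383e-02, -7.57830434e-01, -6.52180776e-01]]), 't': array([538.05190879,  59.99167676, 871.36964458])}
0.1 [ 242.44486372 -575.55044108  226.03256167] [[ 3.88270857e-01 -9.21545037e-01 -6.96947475e-04]
 [-9.21544199e-01 -3.88271451e-01  1.25286142e-03]
 [-1.42517303e-03  1.55818326e-04 -9.99998972e-01]] 91.69974123161458
```

View pics/top0.png

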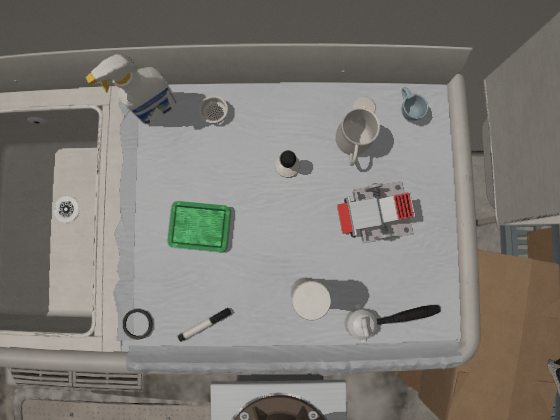

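View pics/side0.png

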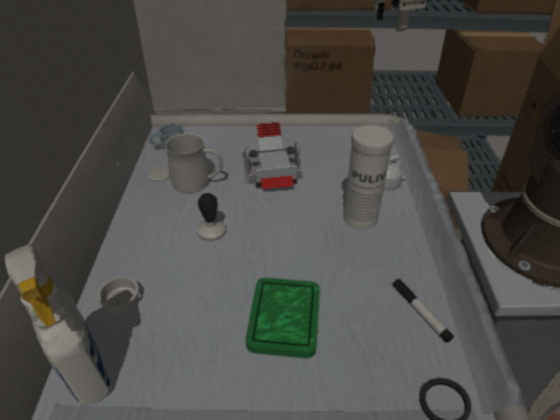

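The top view shows the board at about (200,227) and the clamp at about (375,212), with the ledge at (345,218) and the pad at (403,206). The tamper is at (288,165), the canister at (311,300) and the pitcher at (360,130). The clamp's mouth faces +y. Next I'll measure.

```bash
cat > h.py <<'E'
import numpy as np,cv2
from station import ctrl
def K(c): return np.array([[c['fx'],0,c['cx']],[0,c['fy'],c['cy']],[0,0,1.]])
def cam(n):
    c=ctrl.calibration(n); return c,-c['R'].T@c['t']
def rays(n,px):
    c,C=cam(n); u=cv2.undistortPoints(np.array(px,float).reshape(-1,1,2),K(c),np.array([c['k1'],0,0,0]))[:,0]
    return C,np.c_[u,np.ones(len(u))]@c['R']
def plane(n,px,z):
    C,d=rays(n,px); return C+d*((z-C[2])/d[:,2])[:,None]
def tri(a,b):
    A=0;B=0
    for n,p in(("top",a),("side",b)):
        C,d=rays(n,[p]);d=d[0]/np.linalg.norm(d);M=np.eye(3)-np.outer(d,d);A=A+M;B=B+M@C
    return np.linalg.solve(A,B)
def proj(n,X):
    c,_=cam(n); return cv2.projectPoints(np.array(X,float).reshape(-1,1,3),cv2.Rodrigues(c['R'])[0],c['t'],K(c),np.array([c['k1'],0,0,0,0]))[0][:,0]
def blobs(im,col,amin=60):
    h=cv2.cvtColor(im,cv2.COLOR_RGB2HSV);H,S,V=cv2.split(h)
    m=((H<8)|(H>172))&(S>140)&(V>60) if col=='red' else (H>45)&(H<85)&(S>110)&(V>30)
    m=cv2.morphologyEx(m.astype(np.uint8),cv2.MORPH_CLOSE,np.ones((5,5)))
    cs,_=cv2.findContours(m,cv2.RETR_EXTERNAL,cv2.CHAIN_APPROX_NONE)
    return sorted([c for c in cs if cv2.contourArea(c)>amin],key=cv2.contourArea,reverse=True)
def board(n,im):
    # silhouette on the z=18 plane and on the z=0 plane
    c=blobs(im,'green',500)[0][:,0]
    out=[]
    for z in(18,0):
        out.append(cv2.minAreaRect(plane(n,c,z)[:,:2].astype(np.float32)))
    return out
E
python3 - <<'E'
from h import *
np.set_printoptions(precision=1,suppress=True)
B={}
for n in("top","side"):
    im=cv2.imread(f"pics/{n}0.png")[:,:,::-1].copy(); print(n,"cam",cam(n)[1])
    for r in board(n,im): print(" board",r)
    for c in blobs(im,'red'):
        m=cv2.moments(c);p=(m['m10']/m['m00'],m['m01']/m['m00']);print(" red",p,cv2.contourArea(c),cv2.boxPoints(cv2.minAreaRect(c)).ravel()); B.setdefault(n,[]).append(p)
for a in B["top"]:
    for b in B["side"]: print(a,b,tri(a,b))
print("canister",plane("top",[(311,300)],200),plane("side",[(363,222)],0))
print("tamper",plane("top",[(288,158)],90),plane("side",[(210,229)],0))
print("pitcher rim",plane("top",[(361,127)],104), "handle end",plane("top",[(353,162)],70))
big=cv2.resize(cv2.imread("pics/top0.png")[150:255,315:435],None,fx=5,fy=5,interpolation=cv2.INTER_CUBIC)
b2=cv2.resize(cv2.imread("pics/side0.png")[110:200,225:320],None,fx=5,fy=5,interpolation=cv2.INTER_CUBIC)[:450]
cv2.imwrite("pics/crop.png",big);cv2.imwrite("pics/crop2.png",b2)
E
```

```text
top cam [ 442.9   -6.8 1023.1]
 board ((518.10791015625, 180.69143676757812), (138.87742614746094, 107.48030853271484), 83.92682647705078)
 board ((519.454833984375, 184.04945373535156), (141.3645782470703, 109.4052505493164), 83.92682647705078)
 red (403.263130525221, 205.57462298491936) 320.5 [393.6 195.1 408.3 192.4 412.7 216.  398.1 218.7]
 red (344.614, 217.95466666666667) 250.0 [336.9 204.4 346.5 202.5 352.3 231.5 342.7 233.5]
side cam [521.6 629.2 620. ]
 board ((519.453857421875, 187.6239013671875), (147.0056915283203, 107.19606018066406), 84.2886962890625)
 board ((519.3889770507812, 174.4231414794922), (151.40089416503906, 110.40104675292969), 84.28866577148438)
 red (276.75783972125436, 182.00696864111498) 287.0 [260.3 178.5 292.4 175.3 293.4 185.5 261.4 188.7]
 red (268.451282051282, 129.46080586080586) 227.5 [257.2 124.4 279.  122.5 280.  134.5 258.3 136.4]
(403.263130525221, 205.57462298491936) (276.75783972125436, 182.00696864111498) [ 555.9 -337.3 -107.7]
(403.263130525221, 205.57462298491936) (268.451282051282, 129.46080586080586) [ 553.7 -284.4   80.9]
(344.614, 217.95466666666667) (276.75783972125436, 182.00696864111498) [ 533.3 -160.5   22. ]
(344.614, 217.95466666666667) (268.451282051282, 129.46080586080586) [ 534.4 -139.   165.3]
canister [[361.7 -65.6 200. ]] [[357.3 -54.9   0. ]]
tamper [[660.6 -28.4  90. ]] [[667.7 -33.4   0. ]]
pitcher rim [[ 726.8 -191.   104. ]] handle end [[ 655.  -176.1   70. ]]
```

View pics/crop.png

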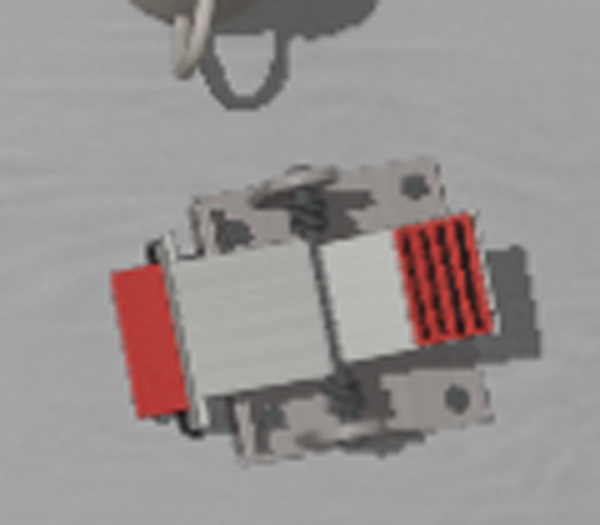

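The red blobs triangulate to the ledge at (533,-160,22) and the pad at (554,-284,81), both as expected. That puts the clamp's +x at about -80.6° with its origin near (538.8,-193.8). The board is at about (519,183), turned 15° from the clamp. I'll press the pad first.

```bash
cat >> h.py <<'E'
UX=np.array([20.4,-123.9]);UX=UX/np.linalg.norm(UX);UY=np.array([-UX[1],UX[0]]);O=np.array([538.8,-193.8])
def cl(x,y,z): return np.r_[O+x*UX+y*UY,z]
def rot(th): # tool down, jaw axis at th (rad) in the world
    c,s=np.cos(th),np.sin(th); return np.array([[c,s,0],[s,-c,0],[0,0,-1.]])
TH=np.arctan2(UY[1],UY[0])
def st(tag=""):
    s=ctrl.sense();print(tag,round(s['clock'],2),np.round(s['ee_pos'],1),"F",np.round(s['contact_force'],1),"w",round(s['gripper_width'],1),flush=True);return s
E
python3 - <<'E'
from h import *
ctrl.close_gripper(20)
ctrl.move_to(cl(92,0,150),rot(TH));st("above")
print(ctrl.servo_line(cl(92,0,92),vel=120,f_stop=25));st()
for p in((95,76),(101,60),(101,48)):
    print(ctrl.servo_line(cl(p[0],0,p[1]),vel=60,f_stop=35));st(p)
ctrl.servo_line(cl(101,0,150),vel=150);st()
for n in("top","side"):cv2.imwrite(f"pics/{n}1.png",ctrl.snapshot(n)[:,:,::-1])
a=cv2.imread("pics/side1.png");b=cv2.imread("pics/top1.png")
cv2.imwrite("pics/j1.png",np.hstack([cv2.resize(a[60:260,180:420],(400,333)),cv2.resize(b[90:290,290:490],(400,333))]))
E
```

```text
above 3.13 [ 552.8 -286.8  150.2] F [ 0.2  0.  -0.4] w 0.7
False
 3.77 [ 553.9 -284.9   92.4] F [ 0.2  0.  -0.1] w 0.6
False
(95, 76) 4.19 [ 556.  -288.9   77.7] F [-0.1 -1.6  8.1] w 0.6
False
(101, 60) 4.62 [ 555.1 -293.4   60. ] F [-0.5 -0.8  0.4] w 0.8
False
(101, 48) 4.97 [ 554.8 -293.2   47.3] F [ 0.4  0.2 -1.7] w 0.3
 5.81 [ 554.6 -293.3  149.2] F [-0.1  0.5  0.3] w 0.4
```

View pics/j1.png

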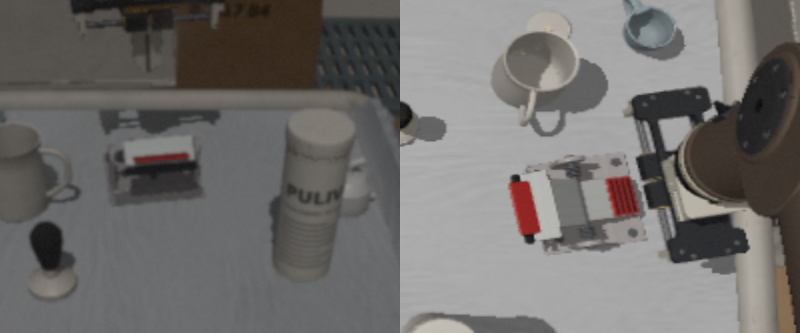

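The clip has snapped over and stays open: the nose is raised in the side view and the pad is low. Next I'll go behind the board.

```bash
python3 - <<'E'
from h import *
im={n:cv2.imread(f"pics/{n}1.png")[:,:,::-1].copy() for n in("top","side")}
for n in im:
    for c in blobs(im[n],'red',25): m=cv2.moments(c);print(n,m['m10']/m['m00'],m['m01']/m['m00'],m['m00'])
print("expected",proj("top",[cl(-26,0,92),cl(100,0,37)]),proj("side",[cl(-26,0,92)]))
ctrl.servo_line(cl(101,0,240),vel=200)
ctrl.move_to([560,0,260],rot(0));st()
ctrl.gripper_open()
th=np.deg2rad(-5.9);f=np.array([np.sin(th),-np.cos(th)])
p=np.array([519,183])-f*98
ctrl.move_to(np.r_[p,120],rot(th));st()
print(ctrl.servo_line(np.r_[p,7],vel=150,f_stop=15));st()
for n in("top","side"):cv2.imwrite(f"pics/{n}2.png",ctrl.snapshot(n)[:,:,::-1])
a=cv2.imread("pics/side2.png");b=cv2.imread("pics/top2.png")
cv2.imwrite("pics/j2.png",np.hstack([cv2.resize(a,(400,300)),cv2.resize(b,(400,300))]))
E
```

```text
top 351.8721291123525 214.48479205462445 268.5
top 400.6872005475701 207.36002737850785 243.5
side 276.18918918918916 154.5 37.0
expected [[352.88662619 213.94224496]
 [401.32067743 206.91173452]] [[276.38995002 153.29102479]]
 7.64 [560.1  -1.8 259.4] F [-0.7 -0.6 -0.5] w 0.4
 10.3 [530.2 279.1 120.4] F [ 0.1 -0.2  0.9] w 91.8
False
 11.2 [529.7 280.8   7.9] F [ 0.6  0.8 -0.1] w 92.0
```

View pics/j2.png

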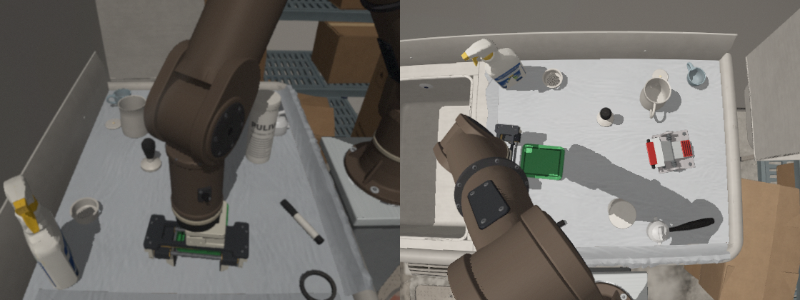

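The clamp pose agrees to about 1–2 mm. The fingers are down behind the board and the view is clear. I'll push it along an arc, stopping 50 mm short.

```bash
cat >> h.py <<'E'
D=79.5
def F(th): return np.array([np.sin(th),-np.cos(th)])
def push(c0,t0,c1,t1,n,vel=90,fs=30,z=7):
    # board pose c0,t0 -> c1,t1 pushed from behind with both fingers; cubic Hermite along headings
    c0,c1=np.array(c0,float),np.array(c1,float);L=np.linalg.norm(c1-c0)
    for s in np.linspace(0,1,n+1)[1:]:
        h=[2*s**3-3*s*s+1,s**3-2*s*s+s,-2*s**3+3*s*s,s**3-s*s]
        c=h[0]*c0+h[1]*L*F(t0)+h[2]*c1+h[3]*L*F(t1);t=t0+(t1-t0)*s
        if ctrl.servo_line(np.r_[c-F(t)*D,z],rot(t),vel=vel,f_stop=fs): st("STOP");return True
    return False
E
python3 - <<'E'
from h import *
print(push((519,183),np.deg2rad(-5.9),cl(-120,0,0)[:2],TH,5));st()
for n in("top","side"):cv2.imwrite(f"pics/{n}3.png",ctrl.snapshot(n)[:,:,::-1])
a=cv2.imread("pics/side3.png");b=cv2.imread("pics/top3.png")
cv2.imwrite("pics/j3.png",np.hstack([cv2.resize(a,(400,300)),cv2.resize(b,(400,300))]))
E
```

```text
False
 15.15 [506.4   3.4   7. ] F [ 1.3  0.  -0.1] w 91.8
```

View pics/j3.png

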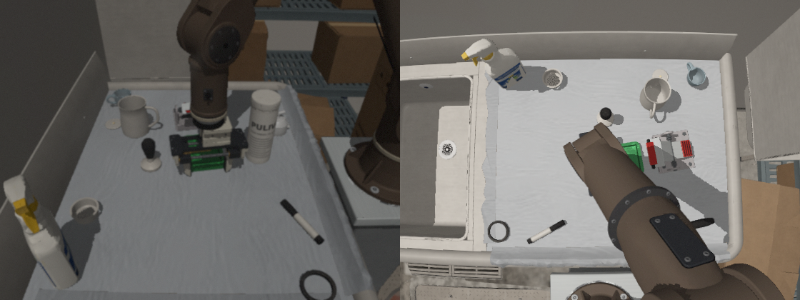

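The board is about 50 mm short and partly hidden, so I'll back off to measure it.

```bash
cat >> h.py <<'E'
def relb(n,im):
    # visible board outline in clamp coordinates (z=18 plane and z=0 plane)
    c=blobs(im,'green',200)[0][:,0]
    for z in(18,0):
        q=plane(n,c,z)[:,:2]-O; q=np.c_[q@UX,q@UY].astype(np.float32); (cx,cy),(w,h),a=cv2.minAreaRect(q)
        print(n,z,"centre",round(cx,1),round(cy,1),"size",round(w,1),round(h,1),"ang",round(a,2),"x",q[:,0].min().round(1),q[:,0].max().round(1),"y",q[:,1].min().round(1),q[:,1].max().round(1))
E
python3 - <<'E'
from h import *
s=ctrl.sense()['ee_pos'];b=s[:2]-F(TH)*25
ctrl.servo_line(np.r_[b,7],vel=150)
ctrl.servo_line(np.r_[b-F(TH)*30,120],vel=200)
ctrl.servo_line(np.r_[b-F(TH)*220,200],vel=250);st()
for n in("top","side"):
    im=ctrl.snapshot(n);cv2.imwrite(f"pics/{n}4.png",im[:,:,::-1]);relb(n,im)
a=cv2.imread("pics/side4.png");b=cv2.imread("pics/top4.png")
cv2.imwrite("pics/j4.png",np.hstack([cv2.resize(a,(400,300)),cv2.resize(b,(400,300))]))
E
```

```text
17.28 [466.6 243.7 198.9] F [ 0.3 -0.5 -0.2] w 92.1
top 18 centre -118.4 -0.7 size 108.0 136.8 ang 89.49 x -187.2 -49.8 y -55.3 53.7
top 0 centre -116.9 0.4 size 110.0 139.3 ang 89.49 x -186.9 -47.1 y -55.1 55.8Traceback (most recent call last):
  File "<stdin>", line 7, in <module>
  File "h.py", line 50, in relb
    c=blobs(im,'green',200)[0][:,0]
      ~~~~~~~~~~~~~~~~~~~~~^^^
IndexError: list index out of range
```

The board centre is at clamp (-118,-0.2), turned only 0.5°. I'll seat it against the stop.

```bash
python3 - <<'E'
from h import *
b=cl(-120-D-25,0,0)[:2]
ctrl.servo_line(np.r_[b-F(TH)*30,120],rot(TH),vel=250)
ctrl.servo_line(np.r_[b,7],vel=150,f_stop=15);st("behind")
print(ctrl.servo_line(cl(-90-D,0,7),vel=100,f_stop=30));st()
print(ctrl.servo_line(cl(-62-D,0,7),vel=35,f_stop=15));s=st("seat")
print((s['ee_pos'][:2]-O)@UX+D)
ctrl.pause(0.3);st()
b=cl(-70-D-30,0,0)[:2]
ctrl.servo_line(np.r_[b,7],vel=150)
ctrl.servo_line(np.r_[b-F(TH)*30,120],vel=200)
ctrl.servo_line(np.r_[b-F(TH)*230,200],vel=250);st()
im=ctrl.snapshot("top");cv2.imwrite(f"pics/top5.png",im[:,:,::-1]);relb("top",im)
cv2.imwrite("pics/side5.png",ctrl.snapshot("side")[:,:,::-1])
b=cv2.imread("pics/top5.png")
for c in blobs(im,'red',25): m=cv2.moments(c);print(m['m10']/m['m00'],m['m01']/m['m00'])
cv2.imwrite("pics/j5.png",cv2.resize(b[100:350,240:440],None,fx=3,fy=2.4))
cv2.imwrite("pics/j5.png",cv2.resize(b[150:300,260:440],None,fx=4,fy=4))
E
```

```text
behind 19.29 [502.9  28.5   7.7] F [ 1.  -0.2 -0. ] w 91.8
False
 19.99 [511.2 -26.4   7.1] F [ 1.  -0.5 -0.5] w 91.7
True
seat 20.62 [514.9 -46.2   6.9] F [-0.1  2.7  1.3] w 92.1
-70.0069235128696
 20.92 [514.7 -46.2   6.6] F [1.1 2.1 0.7] w 91.7
 23.01 [472.3 208.5 199. ] F [ 0.   0.2 -0.1] w 92.0
top 18 centre -72.3 -0.6 size 108.6 134.7 ang 89.83 x -139.7 -5.1 y -55.1 53.7
top 0 centre -70.0 0.5 size 110.6 137.1 ang 89.83 x -138.7 -1.6 y -54.9 55.8
351.73102610807524 214.41044323011536
400.7821851078636 207.37439109255394
```

View pics/j5.png

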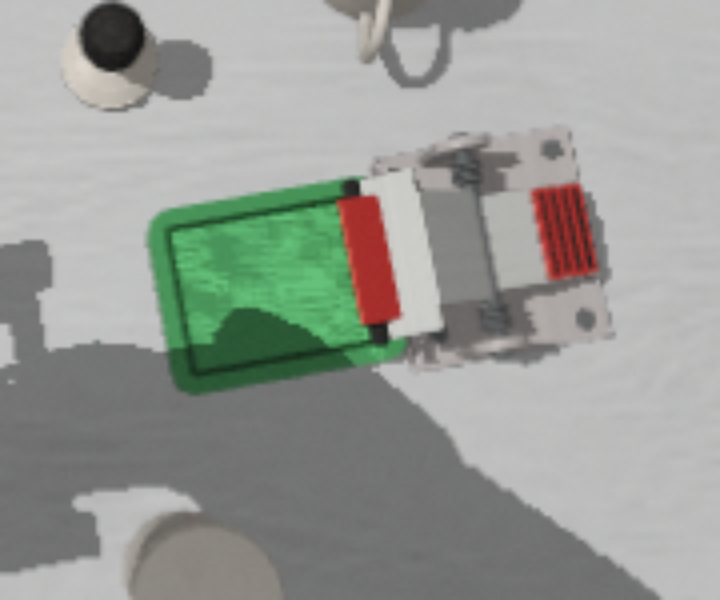

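The board is seated: there was a firm stop at centre x=-70, y is about 0, and it's square to 0.2°. The picture agrees. Now I'll press the ledge.

```bash
python3 - <<'E'
from h import *
ctrl.close_gripper(20)
ctrl.servo_line(cl(-200,0,230),rot(TH),vel=250)
ctrl.servo_line(cl(-31,0,170),vel=250);st("above")
print(ctrl.servo_line(cl(-31,0,104),vel=120,f_stop=15));st()
for p in((-33,85),(-38,70),(-39,58),(-39,46)):
    r=ctrl.servo_line(cl(p[0],0,p[1]),vel=60,f_stop=35);st((p,r))
    if r: break
ctrl.servo_line(cl(-45,0,170),vel=150);st()
ctrl.servo_line(cl(-250,0,220),vel=250)
im=ctrl.snapshot("top");cv2.imwrite(f"pics/top6.png",im[:,:,::-1]);relb("top",im)
cv2.imwrite("pics/side6.png",ctrl.snapshot("side")[:,:,::-1])
for c in blobs(im,'red',25): m=cv2.moments(c);print(m['m10']/m['m00'],m['m01']/m['m00'])
print("exp",proj("top",[cl(-35.5,0,37),cl(97,0,75)]))
a=cv2.imread("pics/side6.png");b=cv2.imread("pics/top6.png")
cv2.imwrite("pics/j6.png",np.hstack([cv2.resize(a[80:320,100:420],(400,300)),cv2.resize(b[80:320,200:460],(400,369))[:300]]))
E
```

```text
above 26.42 [ 534.1 -160.8  170.5] F [0.8 0.8 0.2] w 0.7
False
 27.12 [ 534.3 -162.7  104.7] F [ 0.7  0.4 -0.5] w 0.9
((-33, 85), False) 27.58 [ 534.1 -161.    85.5] F [1.5 0.9 4.4] w 0.2
((-38, 70), False) 28.0 [ 532.  -156.5   69.8] F [-0.4  0.2  1.3] w 0.3
((-39, 58), False) 28.35 [ 532.  -155.3   57.4] F [-0.4  0.6 -0.5] w 0.4
((-39, 46), False) 28.7 [ 532.1 -155.3   45.5] F [ 0.6  0.4 -0.9] w 0.3
 29.68 [ 530.9 -149.5  169.2] F [-1.3  1.2  0.2] w 0.4
top 18 centre -70.9 -0.2 size 137.3 107.7 ang 0.01 x -139.5 -2.2 y -54.1 53.7
top 0 centre -68.6 1.0 size 139.8 109.7 ang 0.01 x -138.5 1.3 y -53.9 55.8
404.1190476190476 205.73015873015873
343.84229390681 217.65591397849462
exp [[344.8485287  217.0454041 ]
 [404.74147247 205.17599199]]
```

View pics/j6.png

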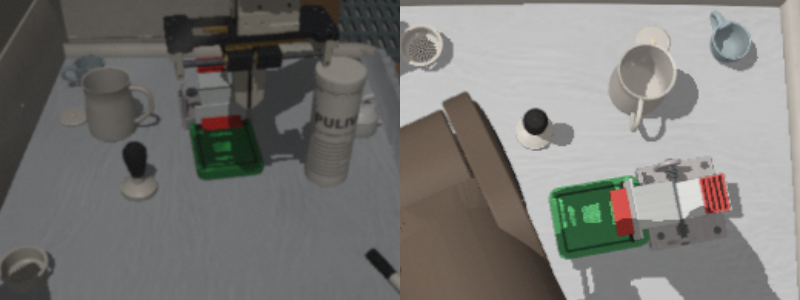

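The clip is shut at the on-board angle, with the ledge and pad within about 1 px of prediction. The board is still seated and square, and the robot is clear.

```bash
python3 - <<'E'
from h import *
st();ctrl.job_done()
E
```

```text
30.77 [498.2  51.  219.3] F [ 0.5  0.1 -0.4] w 0.7
the job is handed in; nothing more can be done
```

The board is clamped and the job is handed in at about 31 s, well inside the 72 s limit. I pressed the red pad until the clip stayed open. I then pushed the board flat from behind with both fingers to a firm stop, and pressed the ledge so the clip snapped shut on it.

Last checks, all from the top camera:
- **Board:** the centre is at about clamp (-70, 0) mm, within about 2 mm. The measured edges are turned about 0.0° from the clamp axis.
- **Clip:** the ledge and pad lie about 1 px from where a clip shut on the board should be. That matches the constant calibration offset I saw all along.
- **Canister, pitcher and tamper:** all look upright and undisturbed in the last pictures. I did not re-measure their positions.
- **Robot:** the arm was clear of everything, and no force reading printed during the job was above about 8 N. The stop against the clamp was set to trip at a 15 N change.

**One check failed:** after the first push, the side camera couldn't see the board, so its position from then on rests on the top view and the contact with the stop.

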